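Hand out the red-capped tubes to the team trays

TASK

Hand out the four red-capped sample tubes to the teams: stand each one upright in the middle of the round tray that has the same colour as the dot on its cap. Set them down without dropping them, let go of them all, and leave the two white-capped tubes standing where they are.

Things in the scene. Friction and masses are not known exactly. Their poses are not given: they have to be found in the camera images.
- red_yellow_center (a point): centre (half-way up) of the loose upright red-capped sample tube with a yellow dot: a pale grey plastic cylinder 36 mm in diameter and 100 mm tall over all, 56 to 112 g, whose top 17 mm is a red screw cap 38 to 40 mm in diameter with a round yellow dot (24 mm) on its top, and a yellow band round its body from 54 to 72 mm above its foot. z is its axis, up; the foot is 50 mm below this point. To be carried.
- red_green_center (a point): centre (half-way up) of the loose upright red-capped sample tube with a green dot: a pale grey plastic cylinder 36 mm in diameter and 100 mm tall over all, 56 to 112 g, whose top 17 mm is a red screw cap 38 to 40 mm in diameter with a round green dot (24 mm) on its top, and a green band round its body from 54 to 72 mm above its foot. z is its axis, up; the foot is 50 mm below this point. To be carried.
- red_black_center (a point): centre (half-way up) of the loose upright red-capped sample tube with a black dot: a pale grey plastic cylinder 36 mm in diameter and 100 mm tall over all, 56 to 112 g, whose top 17 mm is a red screw cap 38 to 40 mm in diameter with a round black dot (24 mm) on its top, and a black band round its body from 54 to 72 mm above its foot. z is its axis, up; the foot is 50 mm below this point. To be carried.
- red_white_center (a point): centre (half-way up) of the loose upright red-capped sample tube with a white dot: a pale grey plastic cylinder 36 mm in diameter and 100 mm tall over all, 56 to 112 g, whose top 17 mm is a red screw cap 38 to 40 mm in diameter with a round white dot (24 mm) on its top, and a white band round its body from 54 to 72 mm above its foot. z is its axis, up; the foot is 50 mm below this point. To be carried.
- plain_yellow_center (a point): centre (half-way up) of the loose upright white-capped sample tube with a yellow dot: a pale grey plastic cylinder 36 mm in diameter and 100 mm tall over all, 56 to 112 g, whose top 17 mm is a white screw cap 38 to 40 mm in diameter with a round yellow dot (24 mm) on its top, and a yellow band round its body from 54 to 72 mm above its foot. z is its axis, up; the foot is 50 mm below this point. Not to be moved.
- plain_green_center (a point): centre (half-way up) of the loose upright white-capped sample tube with a green dot: a pale grey plastic cylinder 36 mm in diameter and 100 mm tall over all, 56 to 112 g, whose top 17 mm is a white screw cap 38 to 40 mm in diameter with a round green dot (24 mm) on its top, and a green band round its body from 54 to 72 mm above its foot. z is its axis, up; the foot is 50 mm below this point. Not to be moved.
- tray_yellow_floor (a point): centre of the upper side of the floor of the yellow tray: a round shallow yellow tray, fixed to the mat, 84 mm in diameter outside, 78 mm inside, its rim 5 mm above this floor (8 mm above the mat). A tube in it stands on this floor. The blue cutting mat on which everything stands is 3 mm thick, its top 3 mm above the table. Trays, tubes and other small things up to 90 mm tall are scattered over it, centres at least 85 mm apart.
- tray_green_floor (a point): centre of the upper side of the floor of the green tray: a round shallow green tray, fixed to the mat, 84 mm in diameter outside, 78 mm inside, its rim 5 mm above this floor (8 mm above the mat). A tube in it stands on this floor. The blue cutting mat on which everything stands is 3 mm thick, its top 3 mm above the table. Trays, tubes and other small things up to 90 mm tall are scattered over it, centres at least 85 mm apart.
- tray_black_floor (a point): centre of the upper side of the floor of the black tray: a round shallow black tray, fixed to the mat, 84 mm in diameter outside, 78 mm inside, its rim 5 mm above this floor (8 mm above the mat). A tube in it stands on this floor. The blue cutting mat on which everything stands is 3 mm thick, its top 3 mm above the table. Trays, tubes and other small things up to 90 mm tall are scattered over it, centres at least 85 mm apart.
- tray_white_floor (a point): centre of the upper side of the floor of the white tray: a round shallow white tray, fixed to the mat, 84 mm in diameter outside, 78 mm inside, its rim 5 mm above this floor (8 mm above the mat). A tube in it stands on this floor. The blue cutting mat on which everything stands is 3 mm thick, its top 3 mm above the table. Trays, tubes and other small things up to 90 mm tall are scattered over it, centres at least 85 mm apart.

How it is judged (in metres and radians):
At the end, for the whole second after the job is handed in: Each red-capped tube stands released and at rest on the floor of the tray of its dot's colour, its centre within 15 mm of the tray's centre and upright within 0.1 rad; both white-capped tubes still stand upright within 20 mm of where they were (horizontal distance between red_yellow_center and tray_yellow_floor below 0.015 m and angle between each of red_yellow_center, red_green_center, red_black_center, red_white_center, plain_yellow_center, plain_green_center's own z axis and vertical below 0.1 rad and z of red_yellow_center in the frame of tray_yellow_floor between 0.046 and 0.054 m and linear speed of each of red_yellow, red_green, red_black, red_white below 0.02 m/s and contact force between each of red_yellow, red_green, red_black, red_white and the fingers below 0.05 N and horizontal distance between red_green_center and tray_green_floor below 0.015 m and z of red_green_center in the frame of tray_green_floor between 0.046 and 0.054 m and horizontal distance between red_black_center and tray_black_floor below 0.015 m and z of red_black_center in the frame of tray_black_floor between 0.046 and 0.054 m and horizontal distance between red_white_center and tray_white_floor below 0.015 m and z of red_white_center in the frame of tray_white_floor between 0.046 and 0.054 m and distance of each of plain_yellow_center, plain_green_center from where it was at the start of the episode below 0.02 m); the robot touches nothing.
It fails at once if the white-capped tube with the yellow dot is displaced by more than 20 mm or knocked over (distance of plain_yellow_center from where it was at the start of the episode above 0.02 m or angle between plain_yellow_center's own z axis and vertical above 0.4 rad).
It fails at once if the white-capped tube with the green dot is displaced by more than 20 mm or knocked over (distance of plain_green_center from where it was at the start of the episode above 0.02 m or angle between plain_green_center's own z axis and vertical above 0.4 rad).
It fails at once if a red-capped tube is dropped (falls free with its foot more than about 35 mm above the mat) ((height (world z) of red_yellow_center above 0.09 m and contact force between red_yellow and anything else below 0.01 N) or (height (world z) of red_green_center above 0.09 m and contact force between red_green and anything else below 0.01 N) or (height (world z) of red_black_center above 0.09 m and contact force between red_black and anything else below 0.01 N) or (height (world z) of red_white_center above 0.09 m and contact force between red_white and anything else below 0.01 N)).
It also fails if it takes over 112 s, if anything falls off the work surface, if the arm or the gripper's body presses on something with over 40 N, if the wrist force passes 120 N, or if a joint passes its speed limit or range.

ROBOT

A 7-joint arm with a two-finger parallel gripper is mounted at the origin on the work surface. World frame = base frame: x ahead of the robot, y to its left, z up, the work surface at z = 0. Lengths are in mm, angles in rad, forces in N, time in s.
With the tool pointing down it reaches from about 425 to 1025 mm from the base axis. Payload 9.4 kg.
Tool frame: the origin (TCP) lies midway between the tips of the shut fingers; the grasp point (between the pads) lies 19 mm behind it; z points along the fingers, y is the line along which they close (so a half turn about z gives the same grasp; the last joint's range is limited). The gripper opens to 93 mm and grips with 3 to 60 N. Pads are 15 mm wide; open, the fingers measure 128 mm over their backs; the gripper's body (75 mm by 188 mm) begins 65 mm behind the grasp point.
Start: joints at [1.264, 0.599, -0.003, 1.599, 0.002, 0.943, -0.08], TCP at [165.132, -705.943, 218.618] pointing down, gripper open.
Joint ranges: [-2.57, 2.57], [-0.35, 1.97], [-1.29, 1.29], [0.11, 2.56], [-1.05, 4.19], [0.11, 1.86], [-2.63, 2.63]. Speed limits (rad/s): [2.22, 2.22, 3.01, 3.01, 3.14, 3.14, 3.14].

INTERFACE

Orientations are given as a unit quaternion [x, y, z, w].
In Python, from bench import bot gives the robot as it stands.
- The arm moves only by the tool move_arm, never from a script. Its argument "increments" is a list of rows, each a list of 5 numbers: the finger opening in m, from 0 to 0.093, then the shift along the tool's x, y, z in m, then the turn about the tool's z in rad. A call has 1 to 20 rows; each row shifts and turns the commanded pose from where the row before left it, along the tool's axes as they then stand; what a row does not reach is not made up. A row lasts 1/10 s, in which the tool goes at most 50 mm and 8.59 degrees, less where a joint would pass 70% of its speed; a pose out of reach is approached as far as the arm can. A call with a gripper value outside its range is refused whole. The fingers move at their own pace and stop on an object; the grip force is fixed at half the most. Time passes only in rows, so rows that do not move let the fingers close. It gives the time, the measured TCP pose, the force, the opening and the grip force at its end, in the units of the state.
- bot.observe(): the state, without advancing time (a new reading comes with each control period).
- bot.snapshot(name): name is "side" or "top"; returns the picture (384x512x3 uint8, red, green, blue); there is no depth.
- bot.camera_info(name): a dict with "mtx" (3x3 intrinsics, pixels), "xyz" and "orientation" of the camera in the world. Camera axes: x right, y down, z forward; pixel columns grow to the right and rows downward; lengths in mm; the calibration is good to about 2 mm. A picture is of the moment at which its call begins. camera_info takes no time and is no camera call.
- bot.finish_job(): hands the job in; it is judged then, once.
The state is a dict: "t": time; "joints": joint angles; "dq": joint speeds; "effort": joint torques, N m; "eef_pos": TCP position; "tcp_rot": TCP orientation; "ft_force": force on the tool from outside, world axes, zero at the start; "wrist_torque": the same for the moment, N m; "finger_gap": finger opening in mm; "finger_force": force on a finger pad.
Only numpy, scipy, OpenCV 4.12 (cv2) and the standard library are available. Lean on these libraries where they do the work, as an engineer would, in place of code of your own. Each camera call takes 0.05 s, during which the arm holds its last target. There are 200 camera calls.

## Working session

There is one attempt and no reset: what is moved stays moved. The work goes in short steps, Python scripts to look and compute and a tool call to move; the robot and the scene stay as the last step left them, time stands still between calls to the robot, and variables do not carry over. Pictures are saved under pics/ and viewed, at most 14 in all, crops included, and the job is handed in when it is done.

Besides the shell and the picture viewer there is one more tool, called after ">>>" as name([rows], argument=value, ...), one row to a line, values as JSON. move_arm: Moves the arm, as the interface text tells. Its arguments: {"type":"object","properties":{"increments":{"type":"array"}},"required":["increments"]}

```bash
mkdir -p pics; python3 - <<'E'
from bench import bot
import cv2
for n in("top","side"):
    cv2.imwrite(f"pics/{n}0.png",cv2.resize(bot.snapshot(n),(800,600),interpolation=cv2.INTER_CUBIC)[:,:,::-1]); print(bot.camera_info(n))
    
print(bot.observe())
E
```

```text
{'mtx': array([[429.31930405,   0.        , 259.31529997],
       [  0.        , 429.31930405, 192.83374942],
       [  0.        ,   0.        ,   1.        ]]), 'xyz': array([ 396.57179044,   -3.26632263, 1296.77453283]), 'orientation': array([-0.69544662,  0.71492439, -0.04863791,  0.05358606])}
{'mtx': array([[362.78959411,   0.        , 261.28911541],
       [  0.        , 362.78959411, 193.59133177],
       [  0.        ,   0.        ,   1.        ]]), 'xyz': array([525.4583345 , 679.14886311, 809.14813027]), 'orientation': array([-0.01946011,  0.93351392, -0.35754305,  0.01833089])}
{'t': 0.1, 'joints': array([ 1.26425382,  0.60005086, -0.00254699,  1.60003406,  0.00181525,
        0.94291327, -0.07984598]), 'dq': array([ 0.00192299, -0.0002517 , -0.0004711 , -0.00290996,  0.00069112,
       -0.00153075,  0.00091938]), 'effort': array([ 6.24264503e-03, -7.66555667e+01,  1.50253527e+00, -2.52940214e+01,
       -5.23520156e-02,  1.36263945e-02,  3.88147976e-05]), 'eef_pos': array([ 165.05826046, -705.51529574,  217.84778507]), 'tcp_rot': array([ 9.93402171e-01,  1.14680579e-01, -1.50171406e-04, -6.85536255e-04]), 'ft_force': array([-0.1230287 , -0.02995878, -0.37906296]), 'wrist_torque': array([ 0.02373061, -0.01058248, -0.04268658]), 'finger_force': 0.0, 'finger_gap': 92.90564617045581}
```

View pics/top0.png

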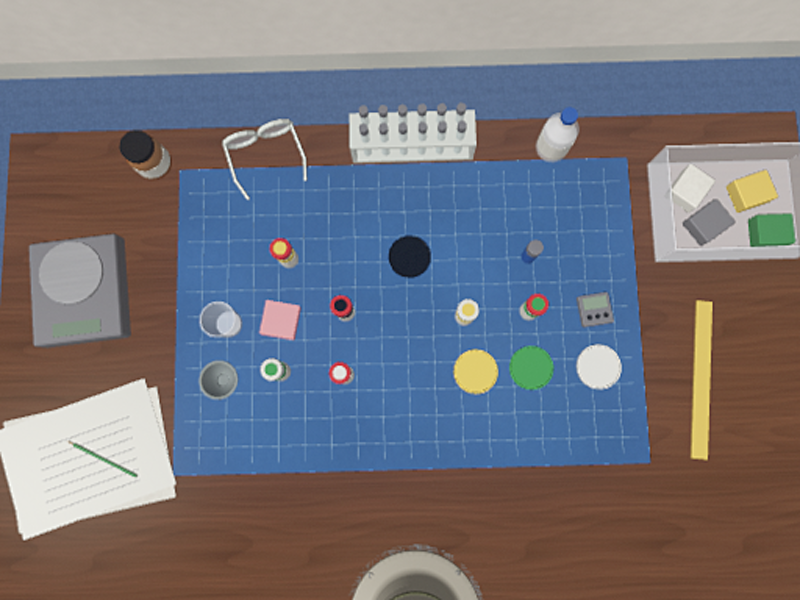

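View pics/side0.png

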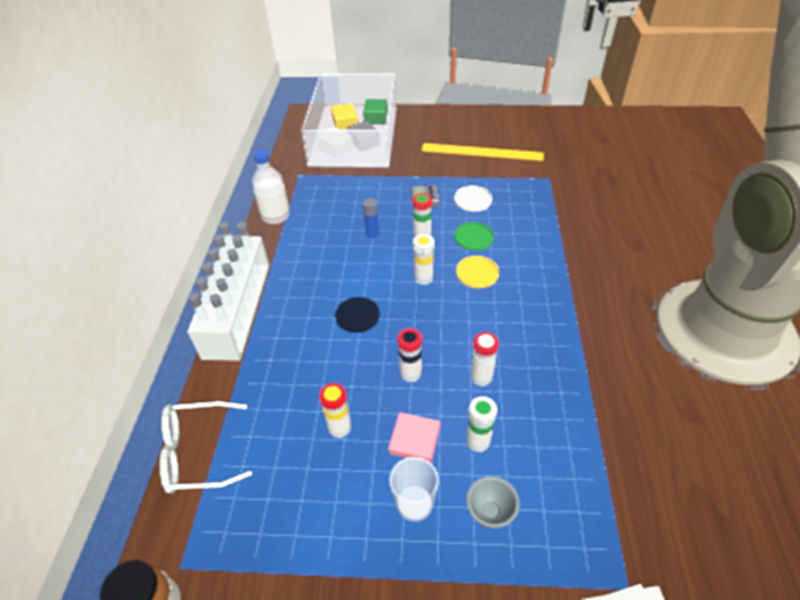

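The top view (800x600) shows the red caps: yellow (281,248), black (341,306), white (340,372), green (537,305). White caps: yellow (468,311), green (271,370). Trays: black (409,257), yellow (476,371), green (531,367), white (599,367). The side view agrees with this layout.

```bash
cat > h.py <<'E'
from bench import bot
import cv2, numpy as np
from scipy.spatial.transform import Rotation as R
def world(n,u,v,z):
    c=bot.camera_info(n); d=R.from_quat(c["orientation"]).apply(np.linalg.solve(c["mtx"],[u,v,1]))
    return c["xyz"]+d*(z-c["xyz"][2])/d[2]
def proj(n,p):
    c=bot.camera_info(n); q=c["mtx"]@R.from_quat(c["orientation"]).inv().apply(np.array(p)-c["xyz"]); return q[:2]/q[2]
def blob(im,u,v,tol):
    m=np.zeros((im.shape[0]+2,im.shape[1]+2),np.uint8)
    cv2.floodFill(im.copy(),m,(int(round(u)),int(round(v))),0,(tol,)*3,(tol,)*3,4|cv2.FLOODFILL_MASK_ONLY|cv2.FLOODFILL_FIXED_RANGE|(255<<8))
    m=m[1:-1,1:-1]; M=cv2.moments(m,True); return M["m10"]/M["m00"],M["m01"]/M["m00"],int(M["m00"])
E
python3 - <<'E'
from h import *
S={"top":dict(ry=(281,248),rk=(341,306),rw=(340,372),rg=(537,305),py=(468,311),pg=(271,370),TK=(409,257),TY=(476,371),TG=(531,367),TW=(599,367)),
"side":dict(ry=(333,393),rk=(409,338),rw=(486,341),rg=(422,202),py=(424,242),pg=(483,408),TK=(357,314),TY=(477,271),TG=(474,236),TW=(473,198))}
for n in S:
    im=bot.snapshot(n)
    for k,(u,v) in S[n].items():
        a=blob(im,u/1.5625,v/1.5625,45); z=103 if k[0]in"rp" else 9
        print(n,k,np.round(a,1),world(n,a[0],a[1],z).round(1))
E
```

```text
top ry [178.6 158.4  54. ] [676.2 229.9 103. ]
top rk [217.5 195.   44. ] [567.8 120.4 103. ]
top rw [216.9 238.1  62. ] [447.2 123.7 103. ]
top rg [344.  194.1  48. ] [ 560.3 -234.5  103. ]
top py [299.4 197.7  51. ] [ 553.7 -109.3  103. ]
top pg [173. 236.  45.] [456.4 245.4 103. ]
top TK [261.7 163.9 564. ] [673.5  -6.4   9. ]
top TY [304.2 237.3 616. ] [ 446.5 -127.     9. ]
top TG [339.7 234.9 640. ] [ 450.8 -233.     9. ]
top TW [383.  234.3 626. ] [ 449. -362.    9.]
side ry [212.3 251.4  67. ] [674.9 227.7 103. ]
side rk [261.8 215.3  33. ] [566.3 118.3 103. ]
side rw [310.7 217.6  60. ] [445.6 121.7 103. ]
side rg [269.5 129.    4. ] [ 559.  -224.9  103. ]
side py [270.5 153.5  20. ] [ 552.2 -111.2  103. ]
side pg [308.9 260.4  54. ] [454.8 243.6 103. ]
side TK [228.2 201.2 482. ] [672.3  -5.6   9. ]
side TY [305.3 173.6 410. ] [ 444.6 -126.2    9. ]
side TG [303.1 150.8 348. ] [ 448.6 -232.4    9. ]
side TW [302.4 126.6 296. ] [ 447.4 -361.7    9. ]
```

>>> move_arm([
  [0.07,0,0,0,0.115],
  [0.07,0,0,0,0.115],
  [0.07,0.011,-0.013,0,0],
  [0.07,0.022,-0.026,0,0],
  [0.07,0.022,-0.026,0,0],
  [0.07,0.022,-0.026,0,0],
  [0.07,0.022,-0.026,0,0],
  [0.07,0.022,-0.026,0,0],
  [0.07,0.022,-0.026,0,0],
  [0.07,0.022,-0.026,0,0],
  [0.07,0.022,-0.026,0,0],
  [0.07,0.022,-0.026,0,0],
  [0.07,0.022,-0.026,0,0],
  [0.07,0.022,-0.026,0,0],
  [0.07,0.022,-0.026,0,0],
  [0.07,0.022,-0.026,0,0],
  [0.07,0.022,-0.026,0,0],
  [0.07,0.022,-0.026,0,0],
  [0.07,0.011,-0.013,0,0],
  [0.07,0,0,0,0],
])

```text
t: 2.2
eef_pos: [518.7, -287.0, 218.5]
tcp_rot: [1.0, 0.003, 0.0, -0.0]
ft_force: [-0.4, 0.6, -0.0]
finger_gap: 70.1
finger_force: 0.0
```

>>> move_arm([
  [0.07,0.014,-0.018,0,0.003],
  [0.07,0.014,-0.018,0,0],
  [0.07,0.013,-0.0165,0,0],
  [0.07,0,0,0.02,0],
  [0.07,0,0,0.02,0],
  [0.07,0,0,0.02,0],
  [0.07,0,0,0,0],
  [0.07,0,0,0,0],
  [0.07,0,0,0,0],
])

```text
t: 3.1
eef_pos: [558.4, -238.5, 159.7]
tcp_rot: [1.0, -0.002, 0.001, 0.0]
ft_force: [-0.1, -0.0, 0.3]
finger_gap: 70.0
finger_force: 0.0
```

```bash
python3 - <<'E'
from h import *
o=bot.observe(); print(o["eef_pos"],o["tcp_rot"],o["joints"].round(2))
im=bot.snapshot("side"); u,v=proj("side",(559.5,-234,103)); 
c=im[int(v)-70:int(v)+50,int(u)-70:int(u)+70]
cv2.imwrite("pics/s1.png",cv2.resize(c,None,fx=5,fy=5)[:,:,::-1])
E
```

```text
[ 558.39379896 -238.5190846   159.66123811] [ 9.99998051e-01 -1.86411728e-03  5.48507914e-04  3.49175565e-04] [ 0.29  0.53  0.03  1.93 -0.02  0.68 -1.24]
```

View pics/s1.png

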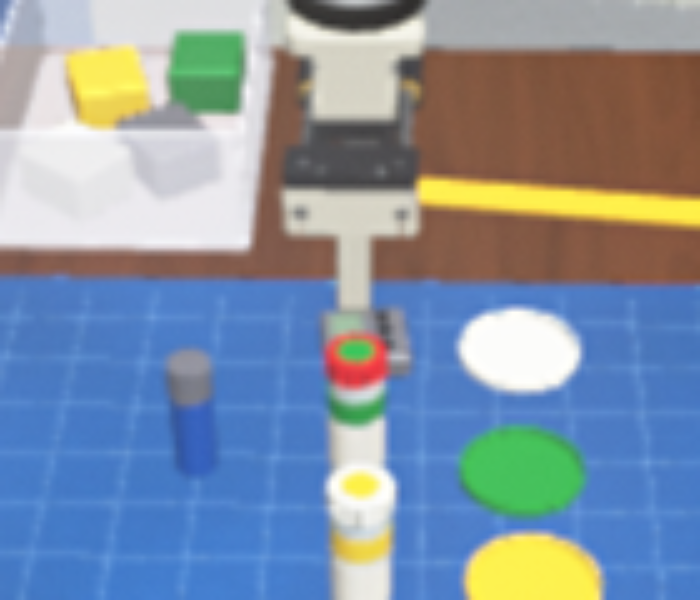

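The gripper is in line with the red/green tube (cap at crop 357,350), with the near fingers clear of the neighbours.

>>> move_arm([
  [0.07,0.001,-0.004,0.01,-0.004],
  [0.07,0,0,0.02,0],
  [0.07,0,0,0.02,0],
  [0.07,0,0,0.02,0],
  [0.07,0,0,0.02,0],
  [0.07,0,0,0.015,0],
  [0.07,0,0,0.01,0],
  [0.07,0,0,0,0],
  [0.07,0,0,0,0],
  [0.03,0,0,0,0],
  [0.03,0,0,0,0],
  [0.03,0,0,0,0],
  [0.03,0,0,0,0],
  [0.03,0,0,0,0],
  [0.03,0,0,0,0],
  [0.03,0,0,-0.005,0],
  [0.03,0,0,-0.01,0],
  [0.03,0,0,-0.01,0],
  [0.03,0,0,0,0],
])

```text
t: 5.05
eef_pos: [560.2, -234.0, 70.4]
tcp_rot: [1.0, 0.0, 0.001, 0.0]
ft_force: [-0.3, 0.4, -0.8]
finger_gap: 37.0
finger_force: 30.0
```

>>> move_arm([
  [0.03,-0.01,0,0,0],
  [0.03,-0.02,0,0,0],
  [0.03,-0.02,0,0,0],
  [0.03,-0.02,0,0,0],
  [0.03,-0.02,0,0,0],
  [0.03,-0.015,-0.001,0,0],
  [0.03,-0.005,0,0,0],
  [0.03,0,0,0,0],
  [0.03,0,0,0.008,0],
  [0.03,0,0,0.008,0],
  [0.03,0,0,0.003,0],
  [0.03,0,0,0.002,0],
  [0.03,0,0,0,0],
  [0.03,0,0,0,0],
  [0.03,0,0,0,0],
])

```text
t: 6.55
eef_pos: [449.4, -232.7, 47.7]
tcp_rot: [1.0, 0.0, 0.0, 0.0]
ft_force: [-0.1, -0.0, 0.2]
finger_gap: 37.6
finger_force: 30.0
```

>>> move_arm([
  [0.03,0,0,0.0005,0],
  [0.03,0,0,0,0],
  [0.07,0,0,0,0],
  [0.07,0,0,0,0],
  [0.07,0,0,0,0],
  [0.07,0,0,0,0],
  [0.07,0,0,-0.01,0],
  [0.07,0,0,-0.02,0],
  [0.07,0,0,-0.02,0],
  [0.07,0,0,-0.025,0],
  [0.07,0,0,-0.025,0],
  [0.07,0,0,-0.02,0],
  [0.07,0,0,-0.02,0],
  [0.07,0,0,-0.02,0],
  [0.07,0,0,-0.01,0],
  [0.07,0,0,0,0],
])

```text
t: 8.15
eef_pos: [449.8, -232.9, 218.6]
tcp_rot: [1.0, 0.0, 0.001, 0.001]
ft_force: [-0.1, 0.1, 0.1]
finger_gap: 70.3
finger_force: 0.0
```

```bash
python3 - <<'E'
from h import *
im=bot.snapshot("side"); u,v=proj("side",(450,-150,60)); 
c=im[int(v)-70:int(v)+50,int(u)-70:int(u)+70]
cv2.imwrite("pics/s2.png",cv2.resize(c,None,fx=5,fy=5)[:,:,::-1])
u,v=proj("side",(450,-233,106)); print(u,v); a=blob(im,u,v,45); print(a,world("side",a[0],a[1],106))
E
```

```text
304.63920182972527 127.11250845674573
(305.3076923076923, 126.76923076923077, 13) [ 447.87613773 -234.76782013  106.        ]
```

View pics/s2.png

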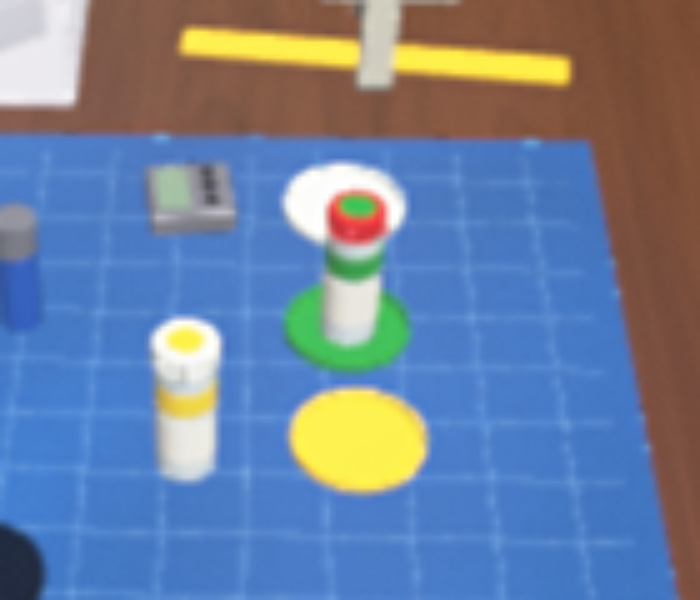

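The red/green tube stands upright in the green tray (crop 350,330). Next is red/white.

>>> move_arm([
  [0.07,0,-0.013,0,0],
  [0.07,-0.001,-0.025,0,0],
  [0.07,-0.001,-0.025,0,0],
  [0.07,-0.001,-0.025,0,0],
  [0.07,0,-0.025,0,0],
  [0.07,0,-0.025,0,0],
  [0.07,0,-0.025,0,0],
  [0.07,0,-0.025,0,0],
  [0.07,0,-0.025,0,0],
  [0.07,0,-0.025,0,0],
  [0.07,0,-0.025,0,0],
  [0.07,0,-0.025,0,0],
  [0.07,0,-0.025,0,0],
  [0.07,0,-0.025,0,0],
  [0.07,0,-0.025,0,0],
  [0.07,0,-0.013,0,0],
  [0.07,0,-0.005,0,0],
  [0.07,0,0,0,0],
  [0.07,0,0,0,0],
])

```text
t: 10.1
eef_pos: [445.8, 147.3, 216.9]
tcp_rot: [1.0, -0.0, -0.0, 0.0]
ft_force: [0.3, -0.3, -0.4]
finger_gap: 70.1
finger_force: 0.0
```

>>> move_arm([
  [0.07,0.001,0.012,0,0],
  [0.07,0,0.0125,0,0],
  [0.07,0,0,0,0],
  [0.07,0,0,0.01,0],
  [0.07,0,0,0.02,0],
  [0.07,0,0,0.025,0],
  [0.07,0,0,0.025,0],
  [0.07,0,0,0,0],
  [0.07,0,0,0,0],
])

```text
t: 11.0
eef_pos: [446.8, 123.9, 136.8]
tcp_rot: [1.0, 0.001, -0.001, 0.0]
ft_force: [-0.1, -0.1, 1.3]
finger_gap: 70.1
finger_force: 0.0
```

>>> move_arm([
  [0.07,0,0.001,0.012,0],
  [0.07,0,0,0.02,0],
  [0.07,0,0,0.02,0],
  [0.07,0,0,0.02,0],
  [0.07,0,0,0.012,0],
  [0.07,0,0,0.008,0],
  [0.07,0,0,0,0],
  [0.07,0,0,0,0],
  [0.03,0,0,0,0],
  [0.03,0,0,0,0],
  [0.03,0,0,0,0],
  [0.03,0,0,0,0],
  [0.03,0,0,0,0],
  [0.03,0,0,0,0],
])

```text
t: 12.4
eef_pos: [447.1, 122.8, 45.2]
tcp_rot: [1.0, 0.0, 0.0, -0.0]
ft_force: [0.5, -0.1, 3.2]
finger_gap: 37.5
finger_force: 30.0
```

>>> move_arm([
  [0.03,0,0,-0.005,0],
  [0.03,0,0,-0.015,0],
  [0.03,0,0,-0.02,0],
  [0.03,0,0,-0.02,0],
  [0.03,0,0,-0.02,0],
  [0.03,0,0,-0.02,0],
  [0.03,0,0,-0.02,0],
  [0.03,0,0,-0.015,0],
  [0.03,0,0.012,-0.01,0],
  [0.03,0,0.025,0,0],
  [0.03,0,0.025,0,0],
  [0.03,0,0.025,0,0],
  [0.03,0,0.025,0,0],
  [0.03,0,0.025,0,0],
  [0.03,0,0.025,0,0],
  [0.03,0,0.025,0,0],
  [0.03,0,0.025,0,0],
  [0.03,0,0.012,0,0],
  [0.03,0,0,0,0],
])

```text
t: 14.3
eef_pos: [446.6, -102.9, 190.0]
tcp_rot: [1.0, -0.001, -0.0, 0.0]
ft_force: [0.7, 1.4, -1.8]
finger_gap: 37.7
finger_force: 30.0
```

Remaining: dY −259.

>>> move_arm([
  [0.03,0,0.013,0,0],
  [0.03,0.0015,0.025,0,0],
  [0.03,0,0.025,0,0],
  [0.03,0,0.025,0,0],
  [0.03,0,0.025,0,0],
  [0.03,0,0.025,0,0],
  [0.03,0,0.025,0,0],
  [0.03,0,0.025,0,0],
  [0.03,0,0.025,0,0],
  [0.03,0,0.025,0,0],
  [0.03,0,0.015,0,0],
  [0.03,0,0.006,0,0],
  [0.03,0,0,0,0],
  [0.03,0,0,0.015,0],
  [0.03,0,0,0.025,0],
  [0.03,0,0,0.025,0],
  [0.03,0,0,0.02,0],
  [0.03,0,0,0.015,0],
  [0.03,0,0,0,0],
  [0.03,0,0,0,0],
])

```text
t: 16.3
eef_pos: [449.3, -359.1, 90.3]
tcp_rot: [1.0, 0.001, -0.0, -0.0]
ft_force: [-0.1, -0.5, 0.2]
finger_gap: 37.3
finger_force: 30.0
```

>>> move_arm([
  [0.03,0,0.002,0.01,0],
  [0.03,0,0,0.015,0],
  [0.03,0,0,0.01,0],
  [0.03,0,0,0.004,0],
  [0.03,0,0,0.002,0],
  [0.03,0,0,0,0],
  [0.03,0,0,0,0],
])

```text
t: 17.0
eef_pos: [449.1, -362.3, 49.5]
tcp_rot: [1.0, 0.0, 0.0, 0.0]
ft_force: [-0.1, 0.4, 0.0]
finger_gap: 37.0
finger_force: 30.0
```

>>> move_arm([
  [0.03,0,0,0.0012,0],
  [0.03,0,0,0,0],
  [0.03,0,0,0,0],
  [0.07,0,0,0,0],
  [0.07,0,0,0,0],
  [0.07,0,0,0,0],
  [0.07,0,0,0,0],
  [0.07,0,0,-0.01,0],
  [0.07,0,0,-0.02,0],
  [0.07,0,0,-0.025,0],
  [0.07,0,0,-0.025,0],
  [0.07,0,0,-0.025,0],
  [0.07,0,0,-0.025,0],
  [0.07,0,0,-0.02,0],
  [0.07,0,0,-0.01,0],
  [0.07,0,0,0,0],
])

```text
t: 18.6
eef_pos: [449.4, -362.5, 209.5]
tcp_rot: [1.0, 0.0, 0.001, 0.001]
ft_force: [-0.2, 0.1, -0.1]
finger_gap: 70.0
finger_force: 0.0
```

```bash
python3 - <<'E'
from h import *
for n in("top","side"):
    im=bot.snapshot(n); u,v=proj(n,(449,-362,106)); a=blob(im,u,v,45); print(a,world(n,a[0],a[1],106).round(1))
print(bot.observe()["eef_pos"])
c=im[50:200,200:370]
cv2.imwrite("pics/s3.png",cv2.resize(c,None,fx=4,fy=4)[:,:,::-1])
E
```

```text
(392.569587628866, 228.1056701030928, 776) [ 461.4 -362.5  106. ]
(304.57142857142856, 102.71428571428571, 21) [ 446.3 -364.6  106. ]
[ 448.64591058 -361.94910394  207.48755019]
```

View pics/s3.png

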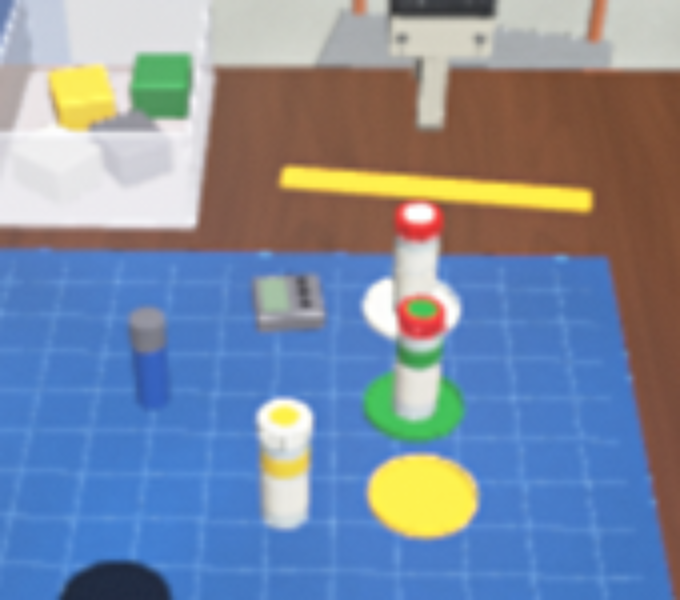

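The white-dot tube stands upright in the white tray (crop 418,215). Next is red/black.

>>> move_arm([
  [0.07,0,-0.013,0,0],
  [0.07,0.0065,-0.025,0,0],
  [0.07,0.0065,-0.025,0,0],
  [0.07,0.0065,-0.025,0,0],
  [0.07,0.0065,-0.025,0,0],
  [0.07,0.0065,-0.025,0,0],
  [0.07,0.0065,-0.025,0,0],
  [0.07,0.0065,-0.025,0,0],
  [0.07,0.0065,-0.025,0,0],
  [0.07,0.0065,-0.025,0,0],
  [0.07,0.0065,-0.025,0,0],
  [0.07,0.0065,-0.025,0,0],
  [0.07,0.0065,-0.025,0,0],
  [0.07,0.0065,-0.025,0,0],
  [0.07,0.0065,-0.025,0,0],
  [0.07,0.0065,-0.025,0,0],
  [0.07,0.0065,-0.025,0,0],
  [0.07,0.0065,-0.025,0,0],
  [0.07,0.0065,-0.025,0,0],
  [0.07,0,-0.0125,0,0],
])

```text
t: 20.7
eef_pos: [564.9, 116.5, 206.8]
tcp_rot: [1.0, 0.002, -0.001, -0.0]
ft_force: [-0.7, 0.7, 0.2]
finger_gap: 69.5
finger_force: 0.0
```

>>> move_arm([
  [0.07,0,0,0,0],
  [0.07,0,0,0.015,0],
  [0.07,0,0,0.025,0],
  [0.07,0,0,0.02,0],
  [0.07,0,0,0.01,0],
  [0.07,0,0,0,0],
  [0.07,0,0,0,0],
])

```text
t: 21.4
eef_pos: [565.7, 112.8, 138.3]
tcp_rot: [1.0, 0.0, 0.0, 0.0]
ft_force: [-0.1, -0.1, 0.5]
finger_gap: 69.6
finger_force: 0.0
```

>>> move_arm([
  [0.07,0.001,-0.0065,0,0],
  [0.07,0,0,0.013,0],
  [0.07,0,0,0.02,0],
  [0.07,0,0,0.02,0],
  [0.07,0,0,0.02,0],
  [0.07,0,0,0.012,0],
  [0.07,0,0,0.008,0],
  [0.07,0,0,0,0],
  [0.07,0,0,0,0],
  [0.03,0,0,0,0],
  [0.03,0,0,0,0],
  [0.03,0,0,0,0],
  [0.03,0,0,0,0],
  [0.03,0,0,0,0],
  [0.03,0,0,0,0],
])

```text
t: 22.9
eef_pos: [566.7, 119.8, 45.1]
tcp_rot: [1.0, 0.0, 0.0, -0.0]
ft_force: [-1.2, -0.2, 3.4]
finger_gap: 37.1
finger_force: 30.0
```

>>> move_arm([
  [0.03,0,0,-0.005,0],
  [0.03,0,0,-0.015,0],
  [0.03,0,0,-0.015,0],
  [0.03,0,0,-0.01,0],
  [0.03,0.006,0.006,0,0],
  [0.03,0.015,0.018,0,0],
  [0.03,0.015,0.018,0,0],
  [0.03,0.015,0.018,0,0],
  [0.03,0.015,0.018,0,0],
  [0.03,0.015,0.018,0,0],
  [0.03,0.015,0.018,0,0],
  [0.03,0.01,0.012,0,0],
  [0.03,0,0,0,0],
  [0.03,0,0,0.01,0],
  [0.03,0,0,0.015,0],
  [0.03,0,0,0.01,0],
  [0.03,0,0,0.005,0],
  [0.03,0,0,0,0],
  [0.03,0,0,0,0],
])

```text
t: 24.8
eef_pos: [672.5, -5.6, 49.6]
tcp_rot: [1.0, 0.001, -0.0, -0.0]
ft_force: [0.3, -0.0, -1.0]
finger_gap: 37.4
finger_force: 30.0
```

>>> move_arm([
  [0.03,0.0005,0,0.0015,0],
  [0.03,0,0,0,0],
  [0.03,0,0,0,0],
  [0.07,0,0,0,0],
  [0.07,0,0,0,0],
  [0.07,0,0,0,0],
  [0.07,0,0,0,0],
  [0.07,0,0,-0.01,0],
  [0.07,0,0,-0.02,0],
  [0.07,0,0,-0.025,0],
  [0.07,0,0,-0.025,0],
  [0.07,0,0,-0.025,0],
  [0.07,0,0,-0.025,0],
  [0.07,0,0,-0.02,0],
  [0.07,0,0,-0.01,0],
  [0.07,0,0,0,0],
  [0.07,0,0,0,0],
])

```text
t: 26.5
eef_pos: [672.8, -6.0, 207.9]
tcp_rot: [1.0, 0.0, -0.0, 0.0]
ft_force: [-0.8, -0.3, -0.1]
finger_gap: 69.8
finger_force: 0.0
```

```bash
python3 - <<'E'
from h import *
im=bot.snapshot("side"); n="side"; u,v=proj(n,(673,-6,106)); a=blob(im,u,v,45); print(a,world(n,a[0],a[1],106).round(1))
print(bot.observe()["eef_pos"])
c=im[90:290,170:370]
cv2.imwrite("pics/s4.png",cv2.resize(c,None,fx=3,fy=3)[:,:,::-1])
E
```

```text
(224.77272727272728, 177.4090909090909, 22) [673.3  -7.4 106. ]
[672.52126443  -6.03651172 207.37154036]
```

View pics/s4.png

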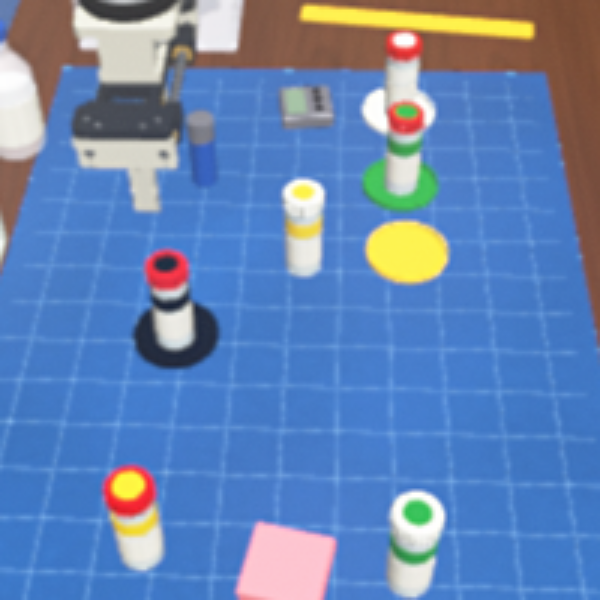

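The black-dot tube stands upright in the black tray (crop 168,265). Last is red/yellow at (675.5, 229): dX +3, dY +235.

>>> move_arm([
  [0.07,0.001,-0.01,0,0],
  [0.07,0.001,-0.025,0,0],
  [0.07,0.001,-0.025,0,0],
  [0.07,0,-0.025,0,0],
  [0.07,0,-0.025,0,0],
  [0.07,0,-0.025,0,0],
  [0.07,0,-0.025,0,0],
  [0.07,0,-0.025,0,0],
  [0.07,0,-0.025,0,0],
  [0.07,0,-0.015,0,0],
  [0.07,0,-0.01,0,0],
  [0.07,0,0,0,0],
  [0.07,0,0,0.015,0],
  [0.07,0,0,0.025,0],
  [0.07,0,0,0.02,0],
  [0.07,0,0,0.01,0],
  [0.07,0,0,0,0],
  [0.07,0,0,0,0],
])

```text
t: 28.35
eef_pos: [676.3, 228.3, 138.6]
tcp_rot: [1.0, -0.0, 0.0, 0.0]
ft_force: [0.3, 1.2, 0.9]
finger_gap: 70.3
finger_force: 0.0
```

>>> move_arm([
  [0.07,-0.0005,-0.0005,0.013,0],
  [0.07,0,0,0.02,0],
  [0.07,0,0,0.02,0],
  [0.07,0,0,0.02,0],
  [0.07,0,0,0.012,0],
  [0.07,0,0,0.008,0],
  [0.07,0,0,0,0],
  [0.07,0,0,0,0],
  [0.03,0,0,0,0],
  [0.03,0,0,0,0],
  [0.03,0,0,0,0],
  [0.03,0,0,0,0],
  [0.03,0,0,0,0],
  [0.03,0,0,0,0],
])

```text
t: 29.75
eef_pos: [675.6, 229.5, 45.6]
tcp_rot: [1.0, 0.0, 0.0, -0.0]
ft_force: [-0.4, 0.0, 2.1]
finger_gap: 37.5
finger_force: 30.0
```

>>> move_arm([
  [0.03,0,0,-0.005,0],
  [0.03,0,0,-0.015,0],
  [0.03,0,0,-0.025,0],
  [0.03,0,0,-0.025,0],
  [0.03,0,0,-0.025,0],
  [0.03,0,0,-0.025,0],
  [0.03,0,0,-0.02,0],
  [0.03,0,0,-0.01,0],
  [0.03,-0.007,0.011,0,0],
  [0.03,-0.0145,0.0225,0,0],
  [0.03,-0.0145,0.0225,0,0],
  [0.03,-0.0145,0.0225,0,0],
  [0.03,-0.0145,0.0225,0,0],
  [0.03,-0.0145,0.0225,0,0],
  [0.03,-0.0145,0.0225,0,0],
  [0.03,-0.0145,0.0225,0,0],
  [0.03,-0.0145,0.0225,0,0],
  [0.03,-0.0145,0.0225,0,0],
  [0.03,-0.007,0.011,0,0],
  [0.03,0,0,0,0],
])

```text
t: 31.75
eef_pos: [529.6, 2.9, 195.0]
tcp_rot: [1.0, -0.001, -0.001, 0.0]
ft_force: [0.4, 0.3, -0.8]
finger_gap: 37.2
finger_force: 30.0
```

Remaining: dX −84, dY −129.5.

>>> move_arm([
  [0.03,-0.007,0.011,0,0],
  [0.03,-0.0145,0.0225,0,0],
  [0.03,-0.0145,0.0225,0,0],
  [0.03,-0.0145,0.0225,0,0],
  [0.03,-0.0145,0.0225,0,0],
  [0.03,-0.012,0.018,0,0],
  [0.03,-0.007,0.0105,0,0],
  [0.03,0,0,0,0],
  [0.03,0,0,0.015,0],
  [0.03,0,0,0.025,0],
  [0.03,0,0,0.025,0],
  [0.03,0,0,0.02,0],
  [0.03,0,0,0.015,0],
  [0.03,0,0,0.01,0],
  [0.03,0,0,0,0],
  [0.03,0,0,0,0],
])

```text
t: 33.35
eef_pos: [447.7, -124.2, 85.5]
tcp_rot: [1.0, 0.001, 0.0, -0.0]
ft_force: [0.3, -0.5, 0.1]
finger_gap: 37.4
finger_force: 30.0
```

>>> move_arm([
  [0.03,-0.002,0.002,0.008,0],
  [0.03,0,0,0.012,0],
  [0.03,0,0,0.01,0],
  [0.03,0,0,0.004,0],
  [0.03,0,0,0.002,0],
  [0.03,0,0,0,0],
  [0.03,0,0,0,0],
])

```text
t: 34.05
eef_pos: [445.3, -126.7, 49.6]
tcp_rot: [1.0, 0.0, 0.0, 0.0]
ft_force: [0.3, -0.5, -0.4]
finger_gap: 37.3
finger_force: 30.0
```

>>> move_arm([
  [0.03,0,0,0.0012,0],
  [0.03,0,0,0,0],
  [0.03,0,0,0,0],
  [0.07,0,0,0,0],
  [0.07,0,0,0,0],
  [0.07,0,0,0,0],
  [0.07,0,0,0,0],
  [0.07,0,0,-0.01,0],
  [0.07,0,0,-0.02,0],
  [0.07,0,0,-0.025,0],
  [0.07,0,0,-0.025,0],
  [0.07,0,0,-0.025,0],
  [0.07,0,0,-0.025,0],
  [0.07,0,0,-0.025,0],
  [0.07,0,0,-0.015,0],
  [0.07,0,0,0,0],
  [0.07,0,0,0,0],
])

```text
t: 35.75
eef_pos: [445.0, -126.7, 218.5]
tcp_rot: [1.0, 0.0, 0.0, 0.0]
ft_force: [0.2, -0.2, -0.7]
finger_gap: 69.9
finger_force: 0.0
```

```bash
python3 - <<'E'
from h import *
im=bot.snapshot("side"); n="side"
for k,p in dict(ry=(445.5,-126.6,106),rk=(673,-6,106),rg=(450,-233,106),rw=(448,-362,106),py=(553,-110,103),pg=(455,244,103)).items():
    u,v=proj(n,p); a=blob(im,u,v,45); print(k,a[2],world(n,a[0],a[1],p[2]).round(1))
cv2.imwrite("pics/s5.png",cv2.resize(im[90:290,170:370],None,fx=3,fy=3)[:,:,::-1])
E
```

```text
ry 29 [ 444.5 -129.   106. ]
rk 22 [673.3  -7.4 106. ]
rg 12 [ 448.6 -234.8  106. ]
rw 564 [ 424.2 -315.5  106. ]
py 20 [ 552.2 -111.2  103. ]
pg 53 [454.9 243.5 103. ]
```

View pics/s5.png

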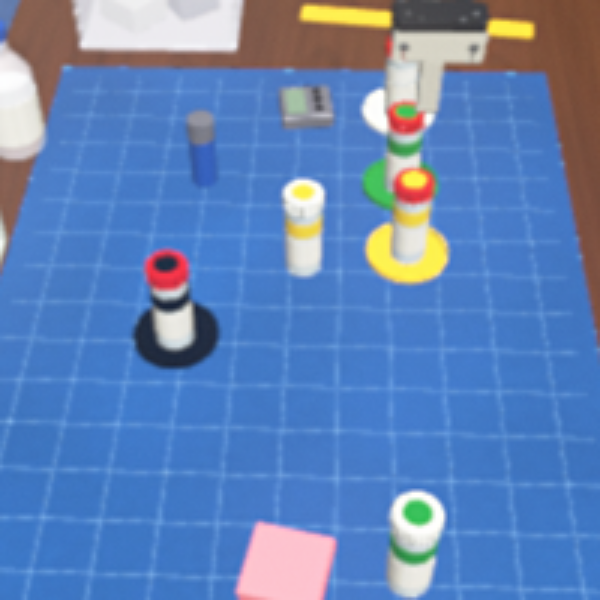

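All four tubes stand upright in their trays: yellow (crop 413,180), green (405,115), black (168,265), and white, which is partly hidden behind the gripper. The white-capped tubes have not moved, so I'm handing in.

```bash
python3 -c "from bench import bot; print(bot.finish_job())"
```

```text
the job is handed in; nothing more can be done
None
```

All four red-capped tubes were left upright and released in the trays of their dot colours, both white-capped tubes stayed where they were, and the job is handed in (no verdict was returned).

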